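# Sort the porch windowsill clutter into its trays

### The arm

A 7-joint arm with a two-finger parallel gripper is mounted at the origin on the work surface. World frame = base frame: x ahead of the robot, y to its left, z up, the work surface at z = 0. Lengths are in m, angles in rad, forces in N, time in s.
With the tool pointing down it reaches from about 0.4 to 0.85 m from the base axis. Payload 4.5 kg.
Tool frame: the origin (TCP) lies midway between the tips of the shut fingers; the grasp point (between the pads) lies 19 mm behind it (r.grip_point_offset is the distance from the TCP to the grasp point, in m); z points along the fingers, y is the line along which they close (so a half turn about z gives the same grasp; the last joint's range is limited). The gripper opens to 88 mm and grips with 3 to 60 N. Pads are 18 mm wide; open, the fingers measure 123 mm over their backs; the gripper's body (75 mm by 187 mm) begins 45 mm behind the grasp point.
Start: joints at [1.161, 0.689, -0.195, 1.565, 0.157, 0.902, -0.215], TCP at [0.268, -0.564, 0.239] pointing down, gripper open.
Joint ranges: [-3.01, 3.01], [-0.46, 2.08], [-1.47, 1.51], [0.13, 2.56], [-1, 4.14], [0.04, 2.09], [-2.66, 2.66]. Speed limits (rad/s): [2.57, 2.57, 3.14, 3.14, 3.14, 3.14, 3.14].

### API

Orientations are given as a unit quaternion [x, y, z, w].
In Python, from plant import r, optics gives the robot as it stands.
- The arm moves only by the shell command python3 -m pendant 'ROWS' [OPENING] [FORCE]. ROWS is JSON, a list of rows, each a list of 6 numbers: the shift along the tool's x, y, z as a fraction of full scale, then the turn, a rotation vector about the tool's x, y, z as a fraction of full scale. A call has 1 to 5 rows; each row shifts and turns the commanded pose from where the row before left it, along the tool's axes as they then stand; what a row does not reach is not made up. Full scale, the value 1, is 0.025 m for a shift and pi rad for a turn. A row lasts 1/12 s, in which the tool goes at most 41.7 mm and 7.16 degrees, less where a joint would pass 70% of its speed; a pose out of reach is approached as far as the arm can. A call with a number of a shift or a turn outside -1 to 1 is refused whole. A call with a gripper value outside its range is refused whole. OPENING is the opening, from -1 (shut) to 1 (fully open), set as the call begins (- or left out, the last holds). The fingers move at their own pace and stop on an object; FORCE is the grip in N (left out, the last holds). Time passes only in rows, so rows that do not move let the fingers close. It gives the time, the measured TCP pose, the force, the opening and the grip force at its end, in the units of the state.
- r.get_state(): the state, without advancing time (a new reading comes with each control period).
- optics.snapshot(name): name is "scene" or "top"; returns (picture, depth): 400x640x3 uint8, blue, green, red; 400x640 float32, m along the optical axis (not along the pixel's ray), 0 where there is no reading.
- optics.calibration(name): a dict with "vfov" (degrees; the focal length in pixels is half the picture's height over the tangent of half this angle, whatever the lens; pixels are square), "cx", "cy" (the principal point, pixels), "cam_to_world" (4x4, takes a point from camera to world coordinates). Camera axes: x right, y up, looking along -z (the intrinsics and any distortion apply to the point x, -y, -z); pixel columns grow to the right and rows downward; lengths in m; the calibration is good to about 2 mm. A picture is of the moment at which its call begins. calibration takes no time and is no camera call.
- r.finish_job(): hands the job in; it is judged then, once.
The state is a dict: "clock": time; "q": joint angles; "qd": joint speeds; "joint_torque": joint torques, N m; "tool_pos": TCP position; "eef_rot": TCP orientation; "contact_force": force on the tool from outside, world axes, zero at the start; "moment": the same for the moment, N m; "opening": opening from 0.0 (shut) to 1.0 (fully open); "finger_force": force on a finger pad.
Only numpy, scipy, OpenCV 4.12 (cv2) and the standard library are available. Lean on these libraries where they do the work, as an engineer would, in place of code of your own. Each camera call takes 0.05 s, during which the arm holds its last target. There are 200 camera calls.

### The job

Sort the clutter on the windowsill: both keys go in the round dish, both grey spring clips in the square tray, and the glasses case in the long tray. Everything must end up lying flat on the floor of its dish or tray, same way up as now, none propped on a rim or on another thing. Leave the mug of pens and the phone stand where they are.

Things in the scene. Friction and masses are not known exactly. Their poses are not given: they have to be found in the camera images.
- bar_key: loose key with a rectangular wooden fob: fob 46 (x) x 24 (y) x 14 mm high, then a 26 mm steel ring and a brass key in line, rigidly joined, lying flat; 45 g. Origin at the centre of the fob's underside; z up, x from fob to key tip. It spans x = -23 to x = +83 mm; ring and key are under 6 mm high, within 13 mm of the x axis. Grip the fob across its 24 mm (along y).
- disc_key: loose key with a round wooden fob: disc 36 mm across, 14 mm high, then a 26 mm steel ring and a brass key in line, rigidly joined, lying flat; 45 g. Origin at the centre of the disc's underside; z up, x from disc to key tip. It spans x = -18 to x = +79 mm; ring and key are under 6 mm high, within 13 mm of the x axis. Grip the disc across its 36 mm (along y).
- large_clip: loose large grey plastic spring clip (rigid here), lying on its side: 95 mm long (x), up to 32 mm wide at the handle end (-x), 20 mm high, 30 g. Origin at the underside's centre, z up, jaws to +x. At the origin its middle has parallel sides 22 mm apart (along y) over 30 mm of length: grip there.
- small_clip: loose small grey plastic spring clip (rigid here), lying on its side: 62 mm long (x), up to 25 mm wide at the handle end (-x), 18 mm high, 30 g. Origin at the underside's centre, z up, jaws to +x. At the origin its middle has parallel sides 18 mm apart (along y) over 30 mm of length: grip there.
- glasses_case: loose closed black hard glasses case, 150 mm long (x), 56 mm wide (y), 40 mm high, rounded edges, 110 g. Origin at the centre of its underside, z up. Grip across the 56 mm.
- dish: round low pine dish, fixed to the sill: flat inner floor 152 mm across, 5 mm above the sill; rim 172 mm across outside and 13 mm high, wall 6 mm. Origin at the centre of the dish's underside.
- square_tray: square low pine tray, fixed to the sill: 150 x 150 mm outside, walls 6 mm thick and 16 mm high (inside 138 x 138 mm), floor's upper side 5 mm above the sill. Origin at the centre of its underside, x and y along its sides.
- long_tray: long low pine tray, fixed to the sill: 96 (x) x 190 (y) mm outside, walls 6 mm thick and 16 mm high (inside 84 x 178 mm), floor's upper side 5 mm above the sill. Origin at the centre of its underside, long side along its y.
- mug: bystander: blue enamel mug of pens standing loose, 80 mm across, 85 mm high, handle to its +y reaching 68 mm from the axis, pens reaching 147 mm high. Origin at the centre of its underside.
- phone_stand: bystander: orange silicone phone stand standing loose, foot 75 x 70 mm, about 84 mm high. Origin at the centre of its foot's underside.
There are look-alikes about, which are no part of the job. What is shaped like the long_tray but black is not meant. What is shaped like the bar_key but blue or purple is not meant.

How it is judged:
At the end, for the whole second after the job is handed in: Both keys lie inside the round dish, both clips inside the square tray and the glasses case inside the long tray, each flat on the floor (tilt under 0.06 rad, underside at the origin within about 4 mm of the 5 mm floor level), same way up as at the start, and at rest (under 20 mm/s) (horizontal distance between each of bar_key, disc_key and dish below 0.072 m and z of bar_key in the frame of dish between 0.002 and 0.009 m and angle between each of bar_key, disc_key, large_clip, small_clip, glasses_case's own z axis and vertical below 0.06 rad and linear speed of each of bar_key, disc_key, large_clip, small_clip, glasses_case below 0.02 m/s and z of disc_key in the frame of dish between 0.002 and 0.009 m and horizontal distance between large_clip and square_tray below 0.08 m and z of large_clip in the frame of square_tray between 0.002 and 0.009 m and horizontal distance between small_clip and square_tray below 0.085 m and z of small_clip in the frame of square_tray between 0.002 and 0.009 m and horizontal distance between glasses_case and long_tray below 0.035 m and z of glasses_case in the frame of long_tray between 0.002 and 0.009 m); the robot touches nothing.
It fails at once if the mug of pens is shifted by more than 15 mm (distance of mug from where it was at the start of the episode above 0.015 m).
It fails at once if the phone stand is shifted by more than 15 mm (distance of phone_stand from where it was at the start of the episode above 0.015 m).
It also fails if it takes over 115 s, if anything falls off the work surface, if the arm or the gripper's body presses on something with over 40 N, if the wrist force passes 120 N, or if a joint passes its speed limit or range.

## Working session

There is one attempt and no reset: what is moved stays moved. The work goes in short steps, Python scripts to look and compute and a shell command to move; the robot and the scene stay as the last step left them, time stands still between calls to the robot, and variables do not carry over. Pictures are saved under pics/ and viewed, at most 14 in all, crops included, and the job is handed in when it is done.

```bash
ls; mkdir -p pics
python3 - <<'E'
from plant import r, optics
import cv2,numpy as np
for n in("scene","top"):
    p,d=optics.snapshot(n); cv2.imwrite(f"pics/{n}0.png",p); np.save(f"pics/{n}0.npy",d); print(n,optics.calibration(n),(d>0).mean())
s=r.get_state(); print(s["clock"],s["tool_pos"],s["eef_rot"],s["opening"],r.grip_point_offset)
E
```

```text
pics
scene {'vfov': 49.37870197461915, 'cx': 318.37467214469314, 'cy': 195.29933577750597, 'cam_to_world': array([[-0.56056489, -0.50803903,  0.65395975,  1.34686003],
       [ 0.8281012 , -0.34764167,  0.43976547,  0.65759707],
       [ 0.00392564,  0.78806194,  0.61558344,  0.81441871],
       [ 0.        ,  0.        ,  0.        ,  1.        ]])} 0.97403125
top {'vfov': 52.08442096542126, 'cx': 321.71928967723, 'cy': 197.41397933785774, 'cam_to_world': array([[ 0.02477616,  0.9935857 , -0.11033407,  0.42458891],
       [-0.99963714,  0.02345648, -0.01324294,  0.08774566],
       [-0.01056994,  0.11062214,  0.99380633,  0.9588142 ],
       [ 0.        ,  0.        ,  0.        ,  1.        ]])} 0.99616796875
0.1 [ 0.26806751 -0.56397939  0.23800585] [ 9.75470349e-01  2.20129376e-01 -2.47046892e-04 -7.71066368e-04] 0.9974225544192068 0.0187
```

View pics/scene0.png

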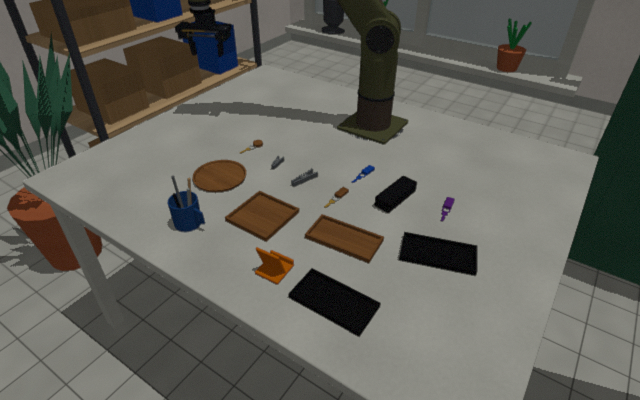

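View pics/top0.png

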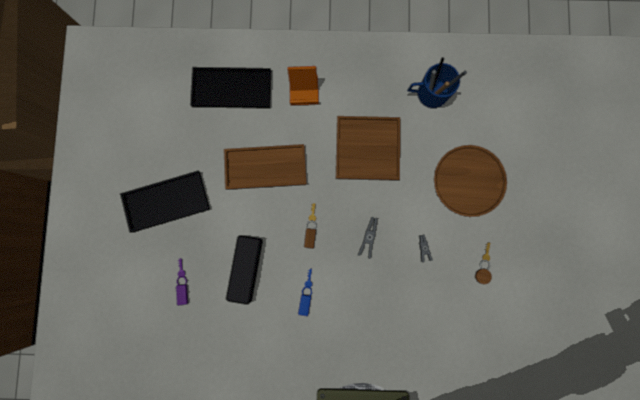

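The top view shows the whole layout. Candidates:

| Thing | Wanted, top view | Look-alikes, top view | Rejected because |
|---|---|---|---|
| bar_key | brown fob (311,228) | (306,293), (182,283) | blue, purple |
| long_tray | wood (265,166) | (231,87), (166,201) | black |
| disc_key | (484,268) | none | – |
| large_clip | (369,237) | none | – |
| small_clip | (425,248) | none | – |
| glasses_case | solid black block (244,269) | black trays above | those are trays |

The targets sit at square tray (368,148) and dish (470,180). The mug is at (437,85) and the stand at (303,85). Next I'll measure with both views and check one close crop.

```bash
cat > h.py <<'E'
import numpy as np, cv2
from plant import r, optics
def cam(n):
    c=optics.calibration(n); f=200/np.tan(np.radians(c["vfov"]/2)); return f,c["cx"],c["cy"],np.array(c["cam_to_world"])
def rays(n,uv):
    f,cx,cy,T=cam(n); uv=np.atleast_2d(uv).astype(float)
    return T[:3,3], np.c_[(uv[:,0]-cx)/f,-(uv[:,1]-cy)/f,-np.ones(len(uv))]@T[:3,:3].T
def plane(n,uv,z):
    o,d=rays(n,uv); return o+d*((z-o[2])/d[:,2])[:,None]
def pts(n,uv,dep):
    o,d=rays(n,uv); return o+d*np.asarray(dep)[:,None]
def proj(n,P):
    f,cx,cy,T=cam(n); p=(np.atleast_2d(P)-T[:3,3])@T[:3,:3]; return np.c_[cx-f*p[:,0]/p[:,2],cy+f*p[:,1]/p[:,2]]
def mask(img,kind):
    H,S,V=[a.astype(int) for a in cv2.split(cv2.cvtColor(img,cv2.COLOR_BGR2HSV))]
    return {"wood":(S>90)&(H<30)&(V>40),"brass":(S>90)&(H>=16)&(H<32)&(V>130),"dark":(V<45),"clip":(S<70)&(V>=40)&(V<135),"any":(S>90)|(V<125)}[kind]
def tri(uvt,uvs):
    o1,d1=rays("top",uvt);o2,d2=rays("scene",uvs);d1=d1[0];d2=d2[0]
    s=np.linalg.lstsq(np.c_[d1,-d2],o2-o1,rcond=None)[0];a=o1+s[0]*d1;b=o2+s[1]*d2
    return (a+b)/2,np.linalg.norm(a-b)
def rect(xy):
    (c,(w,h),a)=cv2.minAreaRect((xy*1000).astype(np.float32))
    if w<h: w,h,a=h,w,a+90
    return np.round(c,1),round(w,1),round(h,1),round((a+90)%180-90,1)
E
python3 - <<'E'
from h import *
roi={"top":{"bar":(298,198,325,252,"any"),"disc":(470,236,500,290,"any"),"lclip":(350,210,388,264,"any"),"sclip":(412,228,440,268,"any"),"case":(220,228,270,310,"any"),
"dish":(425,138,515,222,"wood"),"sq":(330,110,408,186,"wood"),"long":(218,138,314,196,"wood"),"mug":(400,55,472,112,"any"),"stand":(284,60,324,110,"wood")},
"scene":{"bar":(320,182,352,210,"any"),"disc":(236,136,268,156,"any"),"lclip":(286,164,322,190,"any"),"sclip":(268,152,288,172,"any"),"case":(370,174,420,214,"any"),
"dish":(188,154,250,196,"wood"),"sq":(220,188,304,242,"wood"),"long":(300,210,388,264,"wood")}}
for n in roi:
    im=cv2.imread(f"pics/{n}0.png");dp=np.load(f"pics/{n}0.npy")
    for k,(a,b,c,d,m) in roi[n].items():
        M=np.zeros((400,640),bool);M[b:d,a:c]=mask(im,m)[b:d,a:c]
        nn,L,st,_=cv2.connectedComponentsWithStats(M.astype(np.uint8))
        M=L==1+st[1:,4].argmax()
        v,u=np.nonzero(M&(dp>0));P=pts(n,np.c_[u,v],dp[v,u])
        uv=np.array([u.mean(),v.mean()])
        print(n,k,"px",uv.round(1),"area",len(u),"rect",*rect(P[:,:2]),"mean",(P.mean(0)*1000).round(1),"z5/50/95",(np.percentile(P[:,2],[5,50,95])*1000).round(1))
im=cv2.imread("pics/top0.png")
cv2.imwrite("pics/crop0.png",cv2.resize(im[190:325,215:515],None,fx=2.6,fy=2.6,interpolation=cv2.INTER_CUBIC))
E
```

```text
top bar px [310.9 229.7] area 444 rect [463.8 122. ] 108.8 30.2 -7.6 mean [454.4 123.6   7.2] z5/50/95 [-2.   6.3 15.5]
top disc px [484.3 266.7] area 488 rect [ 389.5 -276.9] 100.3 43.5 -4.1 mean [ 379.9 -275.3    6.9] z5/50/95 [-1.6  5.1 16. ]
top lclip px [368.7 239.9] area 1105 rect [435.5 -10.8] 109.0 86.4 0.9 mean [434.2 -10.8   5.2] z5/50/95 [-2.5  0.7 21.5]
top sclip px [424.3 248.9] area 300 rect [ 418.  -137.6] 65.3 31.7 16.1 mean [ 416.7 -137.3   11.9] z5/50/95 [-1.6 15.9 20.3]
top case px [245.8 269.2] area 2188 rect [360.4 271.1] 162.1 77.7 -8.1 mean [361.9 266.2  30.5] z5/50/95 [-1.1 38.  41.4]
top dish px [470.1 180.4] area 4019 rect [ 577.9 -244. ] 166.5 166.3 80.2 mean [ 578.8 -246.3    6. ] z5/50/95 [ 2.4  5.4 12.6]
top sq px [367.8 147.7] area 3894 rect [650.7  -4.9] 150.2 147.7 0.1 mean [651.4  -5.8   7.4] z5/50/95 [ 3.2  6.2 16.5]
top long px [264.7 166.5] area 3207 rect [599.8 236.4] 189.5 95.8 -85.3 mean [600.7 236.9   7.5] z5/50/95 [ 3.1  6.2 16.4]
top mug px [437.2  85.4] area 1952 rect [ 820.7 -165.4] 142.4 139.5 64.5 mean [ 791.7 -159.6   46.5] z5/50/95 [ -
[... 439 characters left out ...]
.2] 119.8 56.4 -9.0 mean [441.2  -5.5   9.9] z5/50/95 [-2.8 11.8 19. ]
scene sclip px [276.9 162.2] area 118 rect [ 409.7 -142.1] 93.4 36.9 11.6 mean [ 420.1 -132.6    8.4] z5/50/95 [-3.4  9.6 17.7]
scene case px [394.7 194.3] area 955 rect [338.2 266.3] 204.9 85.1 -8.4 mean [379.3 278.8  27.8] z5/50/95 [-1.2 35.5 39.9]
scene dish px [218.9 175.5] area 1329 rect [ 579.1 -241.2] 172.4 164.2 46.1 mean [ 579.5 -243.4    4. ] z5/50/95 [-0.1  3.2 10.9]
scene sq px [261.9 215.1] area 1993 rect [652.4  -0.9] 155.1 153.3 -0.5 mean [653.9  -2.1   6.2] z5/50/95 [ 1.7  4.9 14.6]
scene long px [344.5 237.6] area 1964 rect [602.6 239.5] 191.1 100.7 -85.2 mean [601.7 240.8   6.9] z5/50/95 [ 2.2  5.4 15.2]
```

View pics/crop0.png

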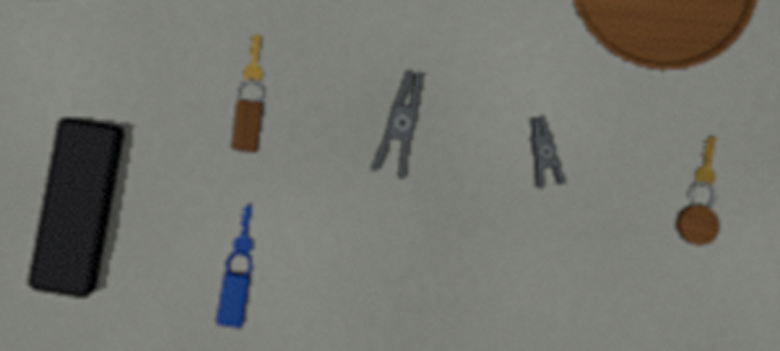

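The crop confirms the choices. The brown bar_key is at crop (248,110) with its tip upward, and the blue look-alike is below it at (235,270). The clips' handles point down, at (390,170) and (549,182), and the case is on the left. Two-view positions agree within about 4 mm. I'll refine poses and heights with tighter masks.

```bash
cat >> h.py <<'E'
def comp(im,roi,f):
    a,b,c,d=roi;H,S,V=[x.astype(int) for x in cv2.split(cv2.cvtColor(im,cv2.COLOR_BGR2HSV))]
    M=np.zeros((400,640),np.uint8);M[b:d,a:c]=f(H,S,V)[b:d,a:c]
    n,L,st,_=cv2.connectedComponentsWithStats(M);return L==1+st[1:,4].argmax()
E
python3 - <<'E'
from h import *
T=cv2.imread("pics/top0.png");S=cv2.imread("pics/scene0.png");D=np.load("pics/top0.npy");DS=np.load("pics/scene0.npy")
fob=lambda H,S,V:(S>90)&(H<16)&(V>30); brass=lambda H,S,V:(S>90)&(H>=16)&(H<35)&(V>90)
g=lambda t:(lambda H,S,V:V<t)
bg=[np.median(cv2.cvtColor(i,cv2.COLOR_BGR2HSV)[b:d,a:c,2]) for i,(a,b,c,d) in((T,(340,265,400,300)),(S,(290,190,318,200)))];print("bg V",bg)
items={"barfob":((298,198,325,252),(320,182,352,210),fob,fob,14),"barkey":((298,198,325,252),(320,182,352,210),brass,brass,3),
"discfob":((470,236,500,290),(236,136,268,156),fob,fob,14),"disckey":((470,236,500,290),(236,136,268,156),brass,brass,3),
"lclip":((350,210,388,264),(286,164,322,190),g(bg[0]-30),g(bg[1]-30),20),"sclip":((412,228,440,268),(268,152,288,172),g(bg[0]-30),g(bg[1]-30),18),
"case":((220,228,270,310),(370,174,420,214),g(60),g(60),40)}
for k,(rt,rs,ft,fs,h) in items.items():
    out=[]
    for n,im,dp,ro,f in(("top",T,D,rt,ft),("scene",S,DS,rs,fs)):
        M=comp(im,ro,f);v,u=np.nonzero(M);P=pts(n,np.c_[u,v],dp[v,u]);Q=plane(n,np.c_[u,v],h/1000)
        t=P[:,2]>h/1000-.005; out.append((u[t].mean(),v[t].mean()))
        xy=P[t,:2] if n=="top" and k!="barkey" else Q[:,:2]
        C=np.cov((P[t,:2]-P[t,:2].mean(0)).T);w,E=np.linalg.eigh(C);a=np.degrees(np.arctan(E[1,1]/E[0,1]))
        print(k,n,"topface",(P[t].mean(0)*1000).round(1),"n",t.sum(),len(u),"rect",*rect(P[t,:2]),"planerect",*rect(Q[:,:2]),"pca %.1f"%a)
    p,e=tri(*out);print("   tri",(p*1000).round(1),"gap %.1f"%(e*1000))
# tray floors: two-view triangulated via tray corners
E
```

```text
bg V [np.float64(126.0), np.float64(139.0)]
barfob top topface [435.6 125.5  13.6] n 170 170 rect [435.5 125.7] 42.6 21.4 -5.8 planerect [435.4 125.6] 42.5 21.4 -5.5 pca -5.2
barfob scene topface [453.6 139.4  24.7] n 64 78 rect [888.4 381. ] 1070.3 35.8 29.2 planerect [444.6 133.1] 50.0 25.2 0.8 pca 29.9
   tri [435.  126.9   7.5] gap 2.7
barkey top topface [493.3 121.4   3.9] n 66 66 rect [496.9 122.3] 39.9 14.1 1.1 planerect [497.  122.4] 39.9 14.0 1.6 pca -3.5
barkey scene topface [494.8 124.6   2.4] n 31 31 rect [497.4 121.7] 39.3 15.7 -16.2 planerect [497.9 127.2] 39.4 15.0 1.3 pca -4.4
   tri [4.930e+02 1.223e+02 1.000e-01] gap 1.8
discfob top topface [ 359.8 -265.6   24.5] n 178 179 rect [382.9 -97.9] 379.2 32.1 82.2 planerect [ 359.1 -269.3] 31.6 31.6 89.0 pca 79.7
discfob scene topface [ 361.6 -267.5   11.2] n 34 45 rect [ 360.6 -266.6] 30.3 26.8 -16.6 planerect [ 370.6 -261.1] 41.9 28.2 40.0 pca 41.1
   tri [ 358.5 -271.1    8.5] gap 1.0
disckey top topface [ 411.5 -282.6    3.5] n 72 72 rect [ 414.7 -281.2] 39.0 15.2 -3.8 planerect [ 414.5 -281.4] 39.0 13.8 -1.2 pca -10.5
[... 399 characters left out ...]
lanerect [456.1   3.9] 110.2 46.1 -9.5 pca -15.2
   tri [440.9  -9.9  13.4] gap 0.4
sclip top topface [ 419.2 -135.7   17.7] n 183 226 rect [ 418.7 -133.9] 60.5 23.9 16.9 planerect [ 418.8 -133. ] 61.1 25.7 15.9 pca 11.7
sclip scene topface [ 422.3 -131.    15.6] n 41 104 rect [ 422.6 -129.9] 58.4 21.8 16.4 planerect [ 434.2 -121.3] 78.4 32.2 15.7 pca 6.9
   tri [ 418.4 -136.    11.8] gap 2.5
case top topface [362.  269.9  44.4] n 1538 1745 rect [357.6 197.4] 210.3 147.7 86.3 planerect [362.9 267.5] 147.8 58.3 -8.1 pca -11.7
case scene topface [373.  278.1  41. ] n 492 846 rect [830.8 430.7] 1122.6 105.4 18.4 planerect [388.7 284.2] 179.6 70.0 -7.7 pca 14.4
   tri [360.7 272.8  30.6] gap 0.4
```

```bash
cat > go.py <<'E'
import sys; from h import *; from scipy.spatial.transform import Rotation as R
# usage: go.py x y z yaw (mm, deg): remaining turn, then shift in the tool axes after that turn, in full-scale units
x,y,z,yaw=map(float,sys.argv[1:5]); s=r.get_state(); A=R.from_quat(s["eef_rot"]); B=R.from_euler("ZX",[yaw,180],degrees=True)
rv=(A.inv()*B).as_rotvec()/np.pi; d=B.inv().apply(np.array([x,y,z])/1000-s["tool_pos"])/.025
print("t %.1f"%s["clock"],"pos",(np.array(s["tool_pos"])*1000).round(1),"yaw %.1f"%np.degrees(np.arctan2(*A.as_matrix()[1::-1,0])),"TURN",rv.round(4),"SHIFT",d.round(2),"F",np.round(s["contact_force"],1),"open %.1fmm"%(s["opening"]*88),"ff",np.round(s["finger_force"],1),"q7 %.2f"%s["q"][6])
E
python3 go.py 359 -269.3 60 -11; python3 -m pendant '[[0,0,0.2,0,0,0.039],[0,0,0,0,0,0.039],[0,0,0,0,0,0.039],[0,0,0,0,0,0.039],[0,0,0,0,0,0.039]]' 0.2 20; python3 go.py 359 -269.3 60 -11
```

```text
t 0.1 pos [ 268.1 -564.   238. ] yaw 25.4 TURN [-5.000e-04  2.000e-04  2.024e-01] SHIFT [  1.32 -12.26   7.12] F [0.6 0.3 0.3] open 87.8mm ff 0.0 q7 -0.22
clock: 0.52
tool_pos: [0.2683, -0.5641, 0.2332]
eef_rot: [0.996, -0.087, -0.0, -0.0]
contact_force: [-0.5, -0.2, -0.3]
opening: 0.645
finger_force: 0.0
t 0.5 pos [ 268.3 -564.1  233.2] yaw -10.0 TURN [-0.0003  0.0002  0.0055] SHIFT [  1.31 -12.27   6.93] F [-0.5 -0.2 -0.3] open 56.8mm ff 0.0 q7 -0.70
```

```bash
python3 -m pendant '[[0.1,-0.95,0.5,0,0,0.0055],[0.1,-0.95,0.5,0,0,0],[0.1,-0.95,0.5,0,0,0],[0.1,-0.95,0.5,0,0,0],[0.1,-0.95,0.5,0,0,0]]' >/dev/null; python3 -m pendant '[[0.1,-0.95,0.5,0,0,0],[0.1,-0.95,0.5,0,0,0],[0.1,-0.95,0.5,0,0,0],[0.1,-0.95,0.5,0,0,0],[0.1,-0.95,0.5,0,0,0]]' > /dev/null;  python3 -m pendant '[[0.1,-0.95,0.5,0,0,0],[0.1,-0.95,0.5,0,0,0],[0.1,-0.87,0.9,0,0,0],[0,0,0,0,0,0]]' >/dev/null; python3 go.py 359 -269.3 4 -11
```

```text
t 1.7 pos [ 357.2 -263.1   58.5] yaw -10.2 TURN [-0.0018  0.0015  0.0043] SHIFT [0.12 0.23 2.18] F [-0.1  0.2 -0.6] open 52.5mm ff 0.0 q7 -1.12
```

```bash
python3 -m pendant '[[0.12,0.23,0.5,-0.0018,0.0015,0.0043],[0,0,0.6,0,0,0],[0,0,0.6,0,0,0],[0,0,0.4,0,0,0],[0,0,0,0,0,0]]' >/dev/null; python3 go.py 359 -269.3 4 -11
```

```text
t 2.1 pos [ 365.5 -281.1   14.5] yaw -11.5 TURN [-0.0005  0.0034 -0.0027] SHIFT [-0.34 -0.42  0.42] F [ 0.5  0.8 -0.1] open 52.8mm ff 0.0 q7 -1.03
```

```bash
python3 -m pendant '[[0,0,0,0,0,0],[0,0,0,0,0,0],[0,0,0,0,0,0],[0,0,0,0,0,0],[0,0,0,0,0,0]]' -1 20 >/dev/null; python3 go.py 359 -269.3 4 -11
```

```text
t 2.5 pos [ 365.5 -280.5   16.1] yaw -11.4 TURN [-0.0004  0.0029 -0.0024] SHIFT [-0.34 -0.39  0.48] F [ 0.8  0.5 -0.4] open 21.9mm ff 0.0 q7 -1.03
```

```bash
python3 -m pendant '[[0,0,0,0,0,0],[0,0,0,0,0,0],[0,0,0,0,0,0]]' 0.2 20 >/dev/null; python3 go.py 359 -269.3 4 -11;python3 - <<'E'
from h import *
s=r.get_state();print(np.round(s["q"],2),np.round(s["qd"],2),np.round(s["joint_torque"],1))
p,d=optics.snapshot("top");cv2.imwrite("pics/c1.png",cv2.resize(p[200:320,420:560],None,fx=4,fy=4,interpolation=cv2.INTER_CUBIC))
print(r.get_state()["tool_pos"])
E
```

```text
t 2.8 pos [ 365.4 -280.4   15.7] yaw -11.4 TURN [-0.0004  0.0031 -0.0024] SHIFT [-0.34 -0.39  0.47] F [ 0.1 -0.1  0.1] open 39.7mm ff 0.0 q7 -1.03
[ 0.55  0.92  0.01  2.18 -0.19  0.04 -1.03] [ 0.  0.  0. -0.  0.  0.  0.] [  0.  -47.7   1.7  -0.7   0.   -0.   -0. ]
[ 0.36541471 -0.2804155   0.0156625 ]
```

View pics/c1.png

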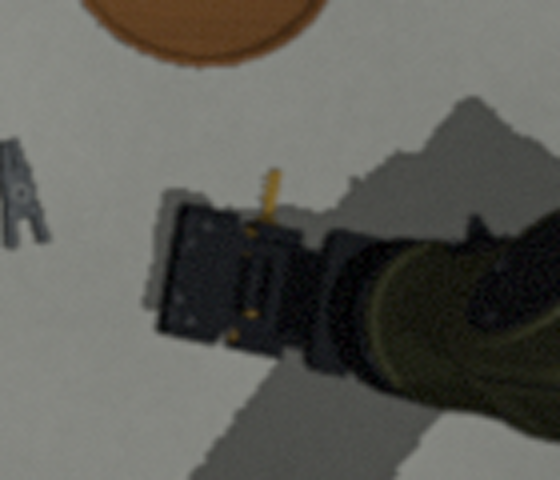

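The picture shows the gripper over the disc key, with the key tip at crop (270,185). Joint 6 sits at its 0.04 limit, so a vertical tool cannot go that low at this radius. If I tilt the tips about 9° inward about the finger-closing axis, the pads stay vertical and the reach returns. A disc can be gripped along any axis, so I'll use the radial yaw of −37°.

```bash
sed -i 's/^x,y,z,yaw=map(float,sys.argv\[1:5\])/x,y,z,yaw,tilt=map(float,(sys.argv[1:]+["0"])[:5])/; s/B=R.from_euler("ZX",\[yaw,180\],degrees=True)/B=R.from_euler("ZXY",[yaw,180,-tilt],degrees=True)/; s/"q7 %.2f"%s\["q"\]\[6\]/"q",np.round(s["q"],2)/' go.py
python3 -m pendant '[[0,0,-0.8,0,0,0],[0,0,-0.8,0,0,0.036],[0,0,0,0,0,0.036],[0,0,0,0,0,0.036],[0,0,0,0,0,0.035]]' >/dev/null; python3 -m pendant '[[0,0,0,0,-0.025,0],[0,0,0,0,-0.025,0],[0,0,0,0,0,0],[0,0,0,0,0,0]]'>/dev/null; python3 go.py 359 -269.3 4 -37 9
```

```text
t 3.6 pos [ 366.5 -281.    55.2] yaw -37.2 TURN [ 0.001   0.0021 -0.0009] SHIFT [-0.19 -0.2   2.11] F [ 0.4  0.2 -0.1] open 52.8mm ff 0.0 q [ 0.45  0.88  0.18  2.04 -0.37  0.42 -1.28]
```

```bash
python3 -m pendant '[[-0.19,-0.2,0.4,0.001,0.0021,-0.0009],[0,0,0.6,0,0,0],[0,0,0.5,0,0,0],[0,0,0.3,0,0,0],[0,0,0,0,0,0]]' >/dev/null;python3 -m pendant '[[0,0,0,0,0,0],[0,0,0,0,0,0]]' >/dev/null; python3 go.py 359 -269.3 4 -37 9
```

```text
t 4.2 pos [ 359.2 -269.6   12.4] yaw -37.1 TURN [-0.0002  0.0006 -0.0003] SHIFT [ 0.04 -0.    0.34] F [-0.  -0.2 -0.1] open 52.6mm ff 0.0 q [ 0.48  0.95  0.12  2.08 -0.4   0.29 -1.27]
```

```bash
python3 -m pendant '[[0,0,0.17,0,0,0],[0,0,0.15,0,0,0],[0,0,0,0,0,0]]' >/dev/null; python3 go.py 359 -269.3 4 -37 9; python3 -m pendant '[[0,0,0,0,0,0],[0,0,0,0,0,0],[0,0,0,0,0,0],[0,0,0,0,0,0],[0,0,0,0,0,0]]' -1 20 >/dev/null;  python3 -m pendant '[[0,0,0,0,0,0],[0,0,0,0,0,0]]'>/dev/null; python3 go.py 575 -270 10 -37 9
```

```text
t 4.4 pos [ 358.1 -268.5    3.7] yaw -37.0 TURN [-0.0002  0.001  -0.0002] SHIFT [ 0.05  0.01 -0.02] F [1.1 0.2 0.4] open 52.6mm ff 0.0 q [ 0.48  0.97  0.11  2.08 -0.4   0.27 -1.26]
t 5.0 pos [ 358.3 -268.7    4.1] yaw -37.0 TURN [-0.0002  0.0008 -0.0002] SHIFT [ 6.83 -5.17 -1.32] F [ 1.2 -0.7  1.3] open 35.2mm ff 20.0 q [ 0.48  0.97  0.11  2.08 -0.4   0.28 -1.26]
```

```bash
python3 -m pendant '[[0,0,-0.8,0,0,0],[0,0,-0.9,0,0,0],[0,0,-0.6,0,0,0],[0,0,0,0,0,0],[0,0,0,0,0,0]]' >/dev/null; python3 go.py 558 -267 50 -37 9
```

```text
t 5.4 pos [ 366.  -274.4   61.2] yaw -37.0 TURN [-0.0002  0.0004 -0.0001] SHIFT [ 5.95 -4.86 -0.49] F [-0.9  0.1 -0.8] open 35.3mm ff 20.0 q [ 0.45  0.87  0.18  2.05 -0.38  0.42 -1.28]
```

```bash
python3 -m pendant '[[0.5,-0.4,-0.05,0,0,0],[0.9,-0.75,-0.07,0,0,0],[0.9,-0.75,-0.07,0,0,0],[0.9,-0.75,-0.07,0,0,0],[0.9,-0.75,-0.07,0,0,0]]' >/dev/null; python3 -m pendant '[[0.9,-0.75,-0.07,0,0,0],[0.6,-0.5,-0.05,0,0,0],[0.35,-0.21,-0.04,0,0,0],[0,0,0,0,0,0],[0,0,0,0,0,0]]'>/dev/null; python3 go.py 558 -267 9.5 -37 9
```

```text
t 6.2 pos [ 556.3 -266.3   47.8] yaw -37.0 TURN [-0.      0.0018 -0.0002] SHIFT [ 0.31 -0.02  1.5 ] F [ 0.4 -0.2 -0.3] open 35.1mm ff 20.0 q [ 0.25  1.02  0.27  1.56 -0.38  0.79 -1.5 ]
```

```bash
python3 -m pendant '[[0.31,0,0.5,0,0,0],[0,0,0.5,0,0,0],[0,0,0.3,0,0,0],[0,0,0.17,0,0,0],[0,0,0,0,0,0]]' >/dev/null; python3 go.py 558 -267 9.5 -37 9;  python3 -m pendant '[[0,0,0,0,0,0],[0,0,0,0,0,0],[0,0,0,0,0,0]]' >/dev/null; python3 go.py 558 -267 9.5 -37 9
```

```text
t 6.7 pos [ 557.  -267.1   10.4] yaw -37.1 TURN [-0.0001  0.0021 -0.0004] SHIFT [ 0.03 -0.03  0.03] F [-0.3 -0.8  0.2] open 35.6mm ff 20.0 q [ 0.26  1.07  0.25  1.55 -0.4   0.74 -1.49]
t 6.9 pos [ 559.3 -268.1   12.4] yaw -37.0 TURN [-0.0003  0.0006 -0.0002] SHIFT [-0.05 -0.    0.12] F [ 0.2 -0.1 -1.1] open 35.5mm ff 20.0 q [ 0.26  1.07  0.26  1.55 -0.4   0.74 -1.49]
```

```bash
python3 -m pendant '[[0,0,0.08,0,0,0],[0,0,0.04,0,0,0],[0,0,0,0,0,0],[0,0,0,0,0,0]]' >/dev/null; python3 go.py 558 -267 9.5 -37 9;  python3 -m pendant '[[0,0,0,0,0,0],[0,0,0,0,0,0]]' -0.04 >/dev/null; python3 go.py 558 -267 9.5 -37 9
```

```text
t 7.2 pos [ 558.8 -267.7    9.2] yaw -37.0 TURN [-0.0003  0.0007 -0.0002] SHIFT [-0.04 -0.   -0.01] F [ 0.7 -0.6  3.2] open 35.4mm ff 20.0 q [ 0.26  1.07  0.25  1.55 -0.4   0.73 -1.49]
t 7.4 pos [ 558.5 -267.5    8.8] yaw -37.0 TURN [-0.0002  0.0009 -0.0002] SHIFT [-0.03 -0.   -0.02] F [-1.  -0.2 -0.6] open 41.8mm ff 0.0 q [ 0.26  1.08  0.25  1.55 -0.4   0.73 -1.49]
```

```bash
python3 -m pendant '[[0,0,-0.6,0,0,0],[0,0,-1,0,0,0],[0,0,-1,0,0,0],[0,0,0,0,0,-0.038],[0,0,0,0,0,-0.038]]' -0.04 >/dev/null; python3 -m pendant '[[0,0,0,0,0,-0.038],[0,0,0,0,0,-0.038],[0,0,0,0,0,-0.038],[0,0,0,0,0,-0.038],[0,0,0,0,0,-0.038]]' >/dev/null; python3 -m pendant '[[0,0,0,0,0,-0.028],[0,0,0,0,0,0],[0,0,0,0,0,0],[0,0,0,0,0,0]]' >/dev/null; python3 go.py 423 -132 60 16.5 9
```

```text
t 8.6 pos [ 566.7 -273.9   72.9] yaw 16.1 TURN [-0.0411 -0.0195 -0.001 ] SHIFT [-3.77 -7.08  1.12] F [-0.3  0.  -0.1] open 42.2mm ff 0.0 q [ 0.38  0.97  0.03  1.5  -0.09  0.83 -0.83]
```

```bash
python3 -m pendant '[[0,0,0,-0.0205,-0.0098,-0.0005],[0,0,0,-0.0205,-0.0098,-0.0005],[-0.3,-0.6,0.1,0,0,0],[-0.47,-0.9,0.14,0,0,0],[-0.47,-0.9,0.14,0,0,0]]' -0.1 >/dev/null; python3 -m pendant '[[-0.47,-0.9,0.14,0,0,0],[-0.47,-0.9,0.14,0,0,0],[-0.47,-0.9,0.14,0,0,0],[-0.47,-0.9,0.14,0,0,0],[-0.65,-1,0.14,0,0,0]]' >/dev/null; python3 -m pendant '[[0,0,0,0,0,0],[0,0,0,0,0,0],[0,0,0,0,0,0]]' >/dev/null; python3 go.py 423 -132 5 16.5 9
python3 - <<'E'
from h import *
p,d=optics.snapshot("top");cv2.imwrite("pics/t2.png",p)
q=np.vstack([p[130:240,400:540]]);cv2.imwrite("pics/c2.png",cv2.resize(q,None,fx=5,fy=5,interpolation=cv2.INTER_CUBIC))
E
```

```text
t 9.7 pos [ 424.7 -134.6   61.2] yaw 16.6 TURN [ 0.0005 -0.0006  0.0004] SHIFT [ 0.31 -0.12  2.23] F [0.2 0.  0.3] open 39.5mm ff 0.0 q [ 0.08  0.85  0.12  2.11 -0.07  0.32 -1.05]
```

View pics/c2.png

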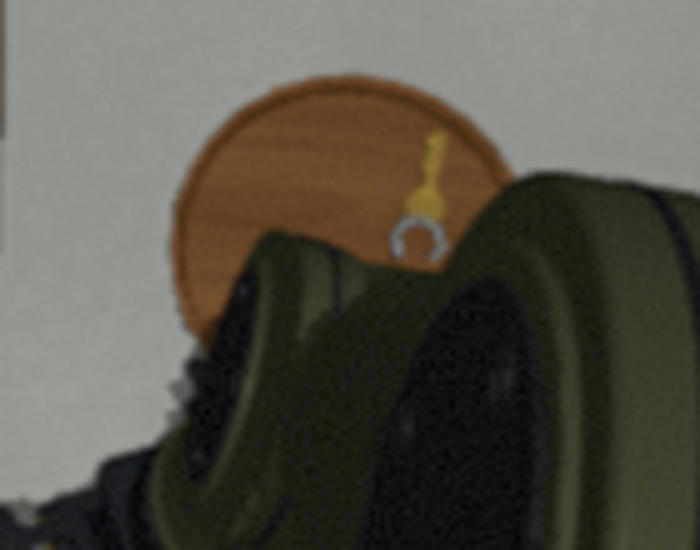

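Disc key lies in the dish (ring at crop (418,238), tip at (437,135)). Next, the small clip.

```bash
python3 -m pendant '[[0.31,-0.12,0.4,0,0,0],[0,0,0.7,0,0,0],[0,0,0.6,0,0,0],[0,0,0.3,0,0,0],[0,0,0,0,0,0]]' >/dev/null; python3 -m pendant '[[0,0,0,0,0,0],[0,0,0,0,0,0]]' >/dev/null; python3 go.py 423 -132 5 16.5 9
```

```text
t 10.3 pos [ 423.1 -131.4   10.7] yaw 16.6 TURN [ 0.0002 -0.0003  0.0006] SHIFT [0.03 0.02 0.23] F [-0.5 -0.1 -0.6] open 39.5mm ff 0.0 q [ 0.09  0.95  0.1   2.12 -0.08  0.21 -1.05]
```

```bash
python3 -m pendant '[[0,0,0.13,0,0,0],[0,0,0.1,0,0,0],[0,0,0,0,0,0],[0,0,0,0,0,0]]' >/dev/null; python3 go.py 423 -132 5 16.5 9; python3 -m pendant '[[0,0,0,0,0,0],[0,0,0,0,0,0],[0,0,0,0,0,0],[0,0,0,0,0,0],[0,0,0,0,0,0]]' -1 20 >/dev/null; python3 go.py 423 -132 5 16.5 9; python3 -m pendant '[[0,0,-0.6,0,0,0],[0,0,-0.8,0,0,0],[0,0,-0.8,0,0,0],[0,0,0,0,0,0],[0,0,0,0,0,0]]' >/dev/null;  python3 go.py 656 -36 50 16.5 9
```

```text
t 10.6 pos [ 421.7 -131.5    4.9] yaw 16.6 TURN [ 0.     -0.0001  0.0008] SHIFT [ 0.04  0.04 -0.01] F [-0.6 -0.5  0. ] open 39.9mm ff 0.0 q [ 0.09  0.96  0.1   2.12 -0.08  0.2  -1.05]
t 11.0 pos [ 421.8 -131.6    5. ] yaw 16.6 TURN [ 0.0001 -0.0002  0.0008] SHIFT [ 0.04  0.03 -0.01] F [-0.2  0.1  1.1] open 17.5mm ff 19.9 q [ 0.09  0.96  0.1   2.12 -0.08  0.2  -1.05]
t 11.4 pos [ 430.5 -129.    59.7] yaw 16.6 TURN [ 0.0003 -0.0006  0.0008] SHIFT [ 9.65 -1.01 -1.14] F [-0.3  0.6 -0.3] open 17.6mm ff 19.9 q [ 0.07  0.86  0.12  2.1  -0.07  0.33 -1.05]
```

Gripped at 17.5 mm, as expected for the small clip. Next, carry it to the square tray.

```bash
python3 -m pendant '[[0.5,-0.1,-0.1,0,0,0],[0.9,-0.1,-0.1,0,0,0],[0.9,-0.1,-0.1,0,0,0],[0.9,-0.1,-0.1,0,0,0],[0.9,-0.1,-0.1,0,0,0]]' >/dev/null; python3 -m pendant '[[0.9,-0.1,-0.1,0,0,0],[0.9,-0.1,-0.1,0,0,0],[0.9,-0.1,-0.1,0,0,0],[0.9,-0.1,-0.1,0,0,0],[0.9,-0.1,-0.1,0,0,0]]' >/dev/null;  python3 -m pendant '[[0.75,0,-0.14,0,0,0],[0.3,0,0,0,0,0],[0,0,0,0,0,0],[0,0,0,0,0,0],[0,0,0,0,0,0]]' >/dev/null; python3 go.py 656 -36 11 16.5 9
```

```text
t 12.7 pos [653.5 -36.2  48.6] yaw 16.6 TURN [-0.0002  0.0009  0.0005] SHIFT [0.33 0.02 1.47] F [-0.7  1.  -0.4] open 17.8mm ff 19.9 q [-0.11  1.04  0.16  1.43 -0.13  0.84 -1.21]
```

```bash
python3 -m pendant '[[0.33,0,0.5,0,0,0],[0,0,0.5,0,0,0],[0,0,0.3,0,0,0],[0,0,0.17,0,0,0],[0,0,0,0,0,0]]' >/dev/null; python3 -m pendant '[[0,0,0,0,0,0],[0,0,0,0,0,0],[0,0,0,0,0,0]]' >/dev/null; python3 go.py 656 -36 10 16.5 9
```

```text
t 13.4 pos [657.5 -35.   12.1] yaw 16.6 TURN [ 0.     -0.0001  0.0007] SHIFT [-0.05  0.02  0.1 ] F [-0.5  0.  -0.2] open 17.8mm ff 20.0 q [-0.11  1.09  0.15  1.42 -0.13  0.79 -1.21]
```

```bash
python3 -m pendant '[[0,0,0.06,0,0,0],[0,0,0.05,0,0,0],[0,0,0,0,0,0]]' >/dev/null; python3 go.py 656 -36 10 16.5 9; python3 -m pendant '[[0,0,0,0,0,0],[0,0,0,0,0,0],[0,0,0,0,0,0]]' -0.35 >/dev/null; python3 -m pendant '[[0,0,-0.6,0,0,0],[0,0,-1,0,0,0],[0,0,-0.8,0,0,0.037],[0,0,0,0,0,0.037],[0,0,0,0,0,0.037]]'  >/dev/null; python3 -m pendant '[[0,0,0,0,0,0.037],[0,0,0,0,0,0],[0,0,0,0,0,0],[0,0,0,0,0,0]]' >/dev/null; python3 go.py 446 -9 60 -10 9
```

```text
t 13.6 pos [657.7 -35.   10.8] yaw 16.6 TURN [ 0.0001 -0.0003  0.0007] SHIFT [-0.07  0.02  0.04] F [-1.   0.5  8.1] open 17.8mm ff 20.0 q [-0.11  1.1   0.15  1.42 -0.13  0.79 -1.21]
t 14.6 pos [666.  -32.3  68.3] yaw -10.1 TURN [ 0.0222 -0.0051 -0.0008] SHIFT [-8.67  0.61  1.71] F [-0.  -0.8 -0.7] open 28.5mm ff 0.0 q [-0.18  1.04  0.29  1.39 -0.26  0.91 -1.57]
```

```bash
python3 -m pendant '[[0,0,0,0.0222,-0.0051,-0.0008],[-0.5,0.06,0.1,0,0,0],[-0.9,0.06,0.15,0,0,0],[-0.9,0.06,0.15,0,0,0],[-0.9,0.06,0.15,0,0,0]]' 0 >/dev/null; python3 -m pendant '[[-0.9,0.06,0.15,0,0,0],[-0.9,0.06,0.15,0,0,0],[-0.9,0.06,0.15,0,0,0],[-0.9,0.06,0.15,0,0,0],[-0.9,0.06,0.15,0,0,0]]' >/dev/null;  python3 -m pendant '[[-0.7,0.06,0.2,0,0,0],[-0.27,0,0,0,0,0],[0,0,0,0,0,0],[0,0,0,0,0,0],[0,0,0,0,0,0]]' >/dev/null; python3 go.py 446 -9 5 -10 9
python3 - <<'E'
from h import *
p,d=optics.snapshot("scene");cv2.imwrite("pics/c3.png",cv2.resize(p[130:260,180:350],None,fx=4,fy=4,interpolation=cv2.INTER_CUBIC))
E
```

```text
t 15.9 pos [449.2  -8.4  65.3] yaw -10.1 TURN [-0.0001 -0.0012 -0.0008] SHIFT [0.26 0.05 2.4 ] F [ 0.2  0.4 -0.2] open 43.8mm ff 0.0 q [-0.14  0.85  0.14  2.08 -0.36  0.39 -1.44]
```

View pics/c3.png

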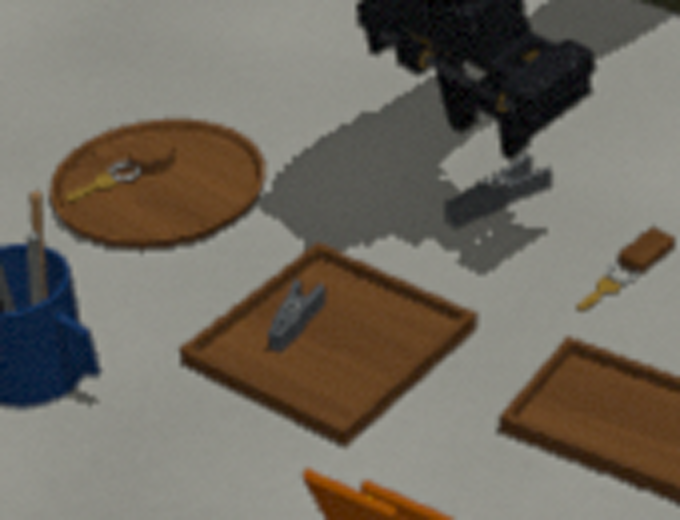

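Small clip lies flat in the tray (crop (297,315)) and the disc key lies in the dish (crop (130,170)). The gripper is above the large clip, so descend.

```bash
python3 -m pendant '[[0.26,0.05,0.5,0,0,0],[0,0,0.7,0,0,0],[0,0,0.6,0,0,0],[0,0,0.4,0,0,0],[0,0,0,0,0,0]]' >/dev/null; python3 -m pendant '[[0,0,0,0,0,0],[0,0,0,0,0,0]]' >/dev/null; python3 go.py 446 -9 5 -10 9
```

```text
t 16.5 pos [445.4  -9.3  10.4] yaw -10.2 TURN [-0.     -0.0006 -0.001 ] SHIFT [ 0.06 -0.02  0.21] F [-0. -0. -0.] open 43.8mm ff 0.0 q [-0.1   0.95  0.08  2.09 -0.39  0.27 -1.42]
```

```bash
python3 -m pendant '[[0,0,0.12,0,0,0],[0,0,0.09,0,0,0],[0,0,0,0,0,0],[0,0,0,0,0,0]]' >/dev/null; python3 -m pendant '[[0,0,0,0,0,0],[0,0,0,0,0,0],[0,0,0,0,0,0],[0,0,0,0,0,0],[0,0,0,0,0,0]]' -1 20 >/dev/null; python3 go.py 446 -9 5 -10 9; python3 -m pendant '[[0,0,-0.6,0,0,0],[0,0,-0.8,0,0,0],[0,0,-0.8,0,0,0],[0,0,0,0,0,0],[0,0,0,0,0,0]]' >/dev/null;  python3 go.py 656 25 50 -10 9
```

```text
t 17.2 pos [443.9  -9.    4.9] yaw -10.2 TURN [-0.     -0.0003 -0.001 ] SHIFT [ 0.08 -0.02 -0.02] F [-0.6 -0.7  1.2] open 22.2mm ff 19.4 q [-0.1   0.96  0.07  2.1  -0.39  0.25 -1.42]
t 17.7 pos [453.  -10.4  59.6] yaw -10.2 TURN [-0.0001 -0.0009 -0.0009] SHIFT [ 7.72 -2.81 -0.83] F [-0.6  0.1 -0.5] open 21.8mm ff 19.4 q [-0.14  0.86  0.14  2.07 -0.37  0.39 -1.44]
```

```bash
python3 -m pendant '[[0.5,-0.2,-0.1,0,0,0],[0.9,-0.3,-0.1,0,0,0],[0.9,-0.3,-0.1,0,0,0],[0.9,-0.3,-0.1,0,0,0],[0.9,-0.3,-0.1,0,0,0]]' >/dev/null; python3 -m pendant '[[0.9,-0.4,-0.1,0,0,0],[0.9,-0.4,-0.1,0,0,0],[0.9,-0.4,-0.13,0,0,0],[0.62,-0.21,0,0,0,0],[0.3,0,0,0,0,0]]' >/dev/null;  python3 -m pendant '[[0,0,0,0,0,0],[0,0,0,0,0,0],[0,0,0,0,0,0]]' >/dev/null; python3 go.py 656 25 11 -10 9
```

```text
t 18.8 pos [653.9  24.2  48.6] yaw -10.2 TURN [ 0.0001  0.0007 -0.0012] SHIFT [ 0.31 -0.05  1.47] F [ 0.4 -0.3  0.1] open 21.8mm ff 19.4 q [-0.2   1.05  0.24  1.43 -0.33  0.87 -1.58]
```

```bash
python3 -m pendant '[[0.31,-0.05,0.5,0,0,0],[0,0,0.5,0,0,0],[0,0,0.3,0,0,0],[0,0,0.17,0,0,0],[0,0,0,0,0,0]]' >/dev/null; python3 -m pendant '[[0,0,0,0,0,0],[0,0,0,0,0,0],[0,0,0,0,0,0]]' >/dev/null; python3 go.py 656 25 10 -10 9;  python3 -m pendant '[[0,0,0.06,0,0,0],[0,0,0.04,0,0,0],[0,0,0,0,0,0]]' >/dev/null; python3 go.py 656 25 10 -10 9
```

```text
t 19.4 pos [657.6  25.3  12.2] yaw -10.2 TURN [-0.     -0.0003 -0.001 ] SHIFT [-0.05  0.02  0.1 ] F [-0.5  0.1  0.2] open 22.1mm ff 19.6 q [-0.2   1.1   0.23  1.42 -0.34  0.82 -1.57]
t 19.7 pos [657.7  25.3  10.8] yaw -10.2 TURN [-0.0001 -0.0005 -0.001 ] SHIFT [-0.06  0.02  0.04] F [-0.7 -0.2  6. ] open 21.7mm ff 19.6 q [-0.2   1.11  0.23  1.42 -0.34  0.81 -1.57]
```

```bash
python3 -m pendant '[[0,0,0,0,0,0],[0,0,0,0,0,0],[0,0,0,0,0,0]]' -0.25 >/dev/null; python3 -m pendant '[[0,0,-0.6,0,0,0],[0,0,-1,0,0,0],[0,0,-0.8,0,0,0],[0,0,0,0,0,-0.028],[0,0,0,0,0,0]]'  >/dev/null; python3 -m pendant '[[0,0,0,0,0,0],[0,0,0,0,0,0]]' >/dev/null; python3 go.py 441 125 60 -5 9
```

```text
t 20.5 pos [665.5  23.9  67.8] yaw -5.2 TURN [-0.0043  0.0003 -0.001 ] SHIFT [-9.14 -3.25  1.76] F [-0.1 -0.   0.3] open 33.3mm ff 0.0 q [-0.19  1.04  0.23  1.38 -0.3   0.92 -1.52]
```

```bash
python3 -m pendant '[[-0.5,-0.2,0.1,-0.0043,0.0003,-0.001],[-0.9,-0.3,0.15,0,0,0],[-0.9,-0.3,0.15,0,0,0],[-0.9,-0.3,0.15,0,0,0],[-0.9,-0.3,0.15,0,0,0]]' 0.05 >/dev/null; python3 -m pendant '[[-0.9,-0.3,0.15,0,0,0],[-0.9,-0.4,0.15,0,0,0],[-0.9,-0.4,0.15,0,0,0],[-0.9,-0.4,0.15,0,0,0],[-0.9,-0.25,0.15,0,0,0]]' >/dev/null;  python3 -m pendant '[[-0.54,0,0.2,0,0,0],[0,0,0,0,0,0],[0,0,0,0,0,0],[0,0,0,0,0,0]]' >/dev/null; python3 go.py 441 125 4 -5 9
```

```text
t 21.7 pos [443.5 121.7  63.2] yaw -5.0 TURN [ 0.     -0.0013  0.0001] SHIFT [ 0.26 -0.12  2.36] F [-0.3 -0.1  0.5] open 46.4mm ff 0.0 q [-0.4   0.86  0.13  2.06 -0.41  0.41 -1.58]
```

```bash
python3 -m pendant '[[0.26,-0.12,0.5,0,0,0],[0,0,0.7,0,0,0],[0,0,0.6,0,0,0],[0,0,0.3,0,0,0],[0,0,0,0,0,0]]' >/dev/null; python3 -m pendant '[[0,0,0,0,0,0],[0,0,0,0,0,0]]' >/dev/null; python3 go.py 441 125 4 -5 9
```

```text
t 22.2 pos [441.5 125.   11. ] yaw -4.9 TURN [-0.0001 -0.0012  0.0004] SHIFT [0.02 0.   0.28] F [ 1.1  0.3 -0.2] open 46.1mm ff 0.0 q [-0.38  0.95  0.07  2.06 -0.44  0.29 -1.56]
```

```bash
python3 -m pendant '[[0,0,0.15,0,0,0],[0,0,0.13,0,0,0],[0,0,0,0,0,0],[0,0,0,0,0,0]]' >/dev/null; python3 -m pendant '[[0,0,0,0,0,0],[0,0,0,0,0,0],[0,0,0,0,0,0],[0,0,0,0,0,0],[0,0,0,0,0,0]]' -1 20 >/dev/null; python3 go.py 441 125 4 -5 9; python3 -m pendant '[[0,0,-0.6,0,0,0],[0,0,-0.8,0,0,0],[0,0,-0.8,0,0,0],[0,0,-0.5,0,0,0],[0,0,0,0,0,0]]' >/dev/null;  python3 go.py 549 -211 60 -5 9
python3 - <<'E'
from h import *
p,d=optics.snapshot("top");cv2.imwrite("pics/t3.png",p)
q=p[135:225,345:515].copy();cv2.imwrite("pics/c4.png",cv2.resize(p[105:225,330:515],None,fx=4,fy=4,interpolation=cv2.INTER_CUBIC))
H,S,V=[a.astype(int) for a in cv2.split(cv2.cvtColor(p,cv2.COLOR_BGR2HSV))]
M=comp(p,(425,138,515,222),lambda H,S,V:(S>60)&(H<35))
c=max(cv2.findContours(M.astype(np.uint8),0,1)[0],key=cv2.contourArea)[:,0]
for z in(0,.013): P=plane("top",cv2.convexHull(c)[:,0],z)[:,:2]*1000;print("dish",z,cv2.minEnclosingCircle(P.astype(np.float32)),cv2.fitEllipse(P.astype(np.float32)))
B=comp(p,(425,138,515,222),lambda H,S,V:(V>120)&(S>90)&(H>=16)&(H<35));v,u=np.nonzero(B);P=plane("top",np.c_[u,v],.007);print("brass",len(u),(P.mean(0)*1000).round(1),rect(P[:,:2]))
E
```

```text
t 23.0 pos [439.5 125.4   3.7] yaw -4.9 TURN [-0.0001 -0.0008  0.0006] SHIFT [ 0.06  0.01 -0.02] F [-0.4  0.1  0.5] open 23.7mm ff 20.0 q [-0.37  0.97  0.07  2.07 -0.44  0.28 -1.56]
t 23.4 pos [451.6 124.6  72.2] yaw -4.9 TURN [-0.0004 -0.0021  0.0006] SHIFT [ 5.07 13.03 -0.31] F [-0.3 -0.1 -0.6] open 24.0mm ff 20.0 q [-0.41  0.84  0.15  2.03 -0.4   0.44 -1.58]
dish 0 ((580.3119506835938, -248.2789764404297), 85.6960678100586) ((580.39599609375, -248.32650756835938), (170.3616180419922, 170.80369567871094), 42.80760955810547)
dish 0.013 ((578.20068359375, -243.7230224609375), 84.53424835205078) ((578.2835083007812, -243.7698974609375), (168.05178833007812, 168.48788452148438), 42.80801773071289)
brass 95 [ 614.8 -283.2    7. ] (array([ 617.4, -281.5]), 40.8, 18.7, -1.2)
```

View pics/c4.png

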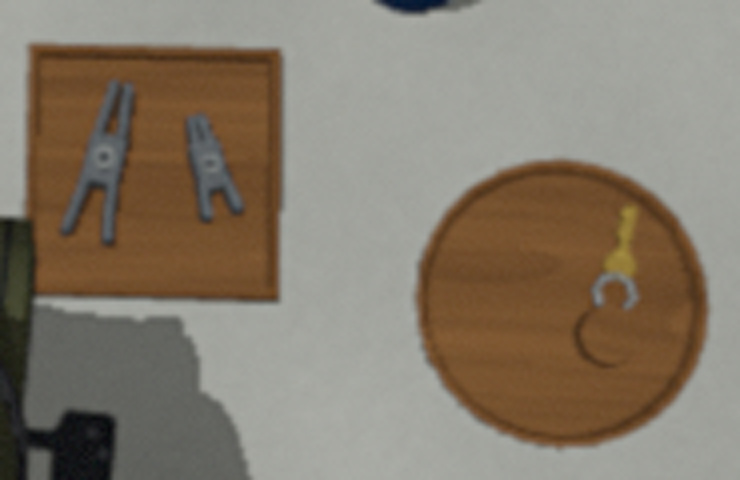

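```bash
python3 -m pendant '[[0.2,0.5,-0.05,0,0,0],[0.38,0.9,-0.05,0,0,0],[0.38,0.95,-0.05,0,0,0],[0.38,0.95,-0.05,0,0,0],[0.38,0.95,-0.05,0,0,0]]' >/dev/null; python3 -m pendant '[[0.38,0.95,-0.05,0,0,0],[0.38,0.95,-0.05,0,0,0],[0.38,0.95,0,0,0,0],[0.38,0.95,0,0,0,0],[0.38,0.95,0,0,0,0]]' >/dev/null;  python3 -m pendant '[[0.38,0.95,0,0,0,0],[0.38,0.95,0,0,0,0],[0.38,0.95,0,0,0,0],[0.38,0.95,0,0,0,0],[0.2,0.4,0,0,0,0]]' >/dev/null; python3 -m pendant '[[0,0,0,0,0,0],[0,0,0,0,0,0],[0,0,0,0,0,0]]' >/dev/null; python3 go.py 555.5 -214.4 10 -5 9
```

```text
t 25.0 pos [ 553.9 -213.    57.6] yaw -4.8 TURN [-0.0008 -0.0001  0.0013] SHIFT [0.37 0.05 1.87] F [ 0.5 -0.3  0.2] open 23.7mm ff 20.0 q [ 0.17  0.97  0.19  1.64 -0.2   0.71 -1.2 ]
```

```bash
python3 -m pendant '[[0.37,0.05,0.5,-0.0008,0,0.0013],[0,0,0.6,0,0,0],[0,0,0.4,0,0,0],[0,0,0.32,0,0,0],[0,0,0,0,0,0]]' >/dev/null; python3 -m pendant '[[0,0,0,0,0,0],[0,0,0,0,0,0],[0,0,0,0,0,0]]' >/dev/null; python3 go.py 555.5 -214.4 9 -5 9;  python3 -m pendant '[[0,0,0.05,0,0,0],[0,0,0.04,0,0,0],[0,0,0,0,0,0]]' >/dev/null; python3 go.py 555.5 -214.4 9 -5 9
```

```text
t 25.6 pos [ 557.  -217.4   12.6] yaw -5.1 TURN [ 0.0009 -0.0011 -0.0007] SHIFT [-0.05 -0.11  0.15] F [ 0.7 -0.1 -1.4] open 23.5mm ff 20.0 q [ 0.18  1.04  0.18  1.63 -0.21  0.64 -1.2 ]
t 25.9 pos [ 556.1 -217.2    9.7] yaw -5.1 TURN [ 0.0007 -0.0008 -0.0007] SHIFT [-0.03 -0.11  0.03] F [-0.6 -0.3  0.1] open 23.9mm ff 20.0 q [ 0.18  1.04  0.18  1.63 -0.21  0.64 -1.2 ]
```

```bash
python3 -m pendant '[[0,-0.1,0,0,0,0],[0,0,0.05,0,0,0],[0,0,0,0,0,0],[0,0,0,0,0,0]]' >/dev/null; python3 go.py 555.5 -214.4 9 -5 9;  python3 -m pendant '[[0,0,0,0,0,0],[0,0,0,0,0,0],[0,0,0,0,0,0]]' -0.34 >/dev/null; python3 go.py 555.5 -214.4 9 -5 9; python3 -m pendant '[[0,0,-0.5,0,0,0],[0,0,-1,0,0,0],[0,0,-1,0,0,0],[0,0,-1,0,0,0],[0,0,0,0,0,0]]' >/dev/null; python3 go.py 382 268 100 172 0
```

```text
t 26.2 pos [ 556.5 -214.2    8.8] yaw -5.1 TURN [ 0.0006 -0.0009 -0.0006] SHIFT [-0.04  0.01 -0.  ] F [-0.   1.4  3.6] open 23.6mm ff 20.0 q [ 0.18  1.04  0.18  1.64 -0.21  0.63 -1.2 ]
t 26.5 pos [ 555.9 -214.9    8.2] yaw -5.1 TURN [ 0.0009 -0.0006 -0.0007] SHIFT [-0.02 -0.02 -0.03] F [ 0.4 -0.3 -0.2] open 29.2mm ff 0.0 q [ 0.18  1.04  0.18  1.64 -0.21  0.63 -1.2 ]
t 26.9 pos [ 573.5 -217.4  100.2] yaw -5.1 TURN [-0.0713  0.0045 -0.9815] SHIFT [1.029e+01 1.816e+01 1.000e-02] F [ 0.7 -0.9 -0.9] open 29.0mm ff 0.0 q [ 0.16  0.92  0.22  1.58 -0.19  0.81 -1.22]
```

```bash
python3 -m pendant '[[-0.2,-0.4,0,0,0,0.016],[-0.3,-0.95,0,0,0,0],[-0.3,-0.95,0,0,0,0],[-0.3,-0.95,0,0,0,0],[-0.3,-0.95,0,0,0,0]]' 1 20 >/dev/null; python3 -m pendant '[[-0.3,-0.95,0,0,0,0],[-0.3,-0.95,0,0,0,0],[-0.3,-0.95,0,0,0,0],[-0.3,-0.95,0,0,0,0],[-0.3,-0.95,0,0,0,0]]' >/dev/null;  python3 -m pendant '[[-0.3,-0.95,0,0,0,0],[-0.3,-0.95,0,0,0,0],[-0.3,-0.95,0,0,0,0],[-0.3,-0.95,0,0,0,0],[-0.3,-0.95,0,0,0,0]]' >/dev/null; python3 -m pendant '[[-0.3,-0.95,0,0,0,0],[-0.3,-0.95,0,0,0,0],[0,0,0,0,0,0],[0,0,0,0,0,0],[0,0,0,0,0,0]]' >/dev/null; python3 go.py 372 268.6 100 -8 9
python3 - <<'E'
from h import *
p,d=optics.snapshot("top");cv2.imwrite("pics/t4.png",p);cv2.imwrite("pics/c5.png",cv2.resize(p[105:225,330:515],None,fx=4,fy=4,interpolation=cv2.INTER_CUBIC))
E
```

```text
t 28.6 pos [500.8 186.6 110.2] yaw -8.1 TURN [ 0.0036 -0.0009 -0.0005] SHIFT [-5.43 -2.53  1.27] F [-0.1 -0.8 -0.2] open 88.5mm ff 0.0 q [-0.53  0.83  0.23  1.82 -0.38  0.68 -1.76]
```

View pics/c5.png

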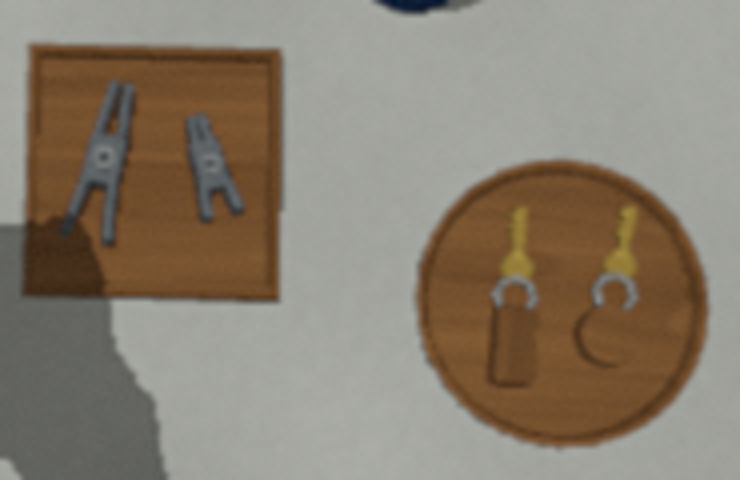

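All four items lie well inside: bar fob at crop (513,345), disc at (605,335), clips at (103,157) and (210,163). On to the case.

```bash
python3 -m pendant '[[-0.5,-0.2,0.15,0.0036,-0.0009,-0.0005],[-0.9,-0.4,0.2,0,0,0],[-0.9,-0.4,0.2,0,0,0],[-0.9,-0.45,0.2,0,0,0],[-0.9,-0.45,0.2,0,0,0]]' >/dev/null; python3 -m pendant '[[-0.9,-0.45,0.2,0,0,0],[-0.43,-0.18,0.12,0,0,0],[0,0,0,0,0,0],[0,0,0,0,0,0],[0,0,0,0,0,0]]' >/dev/null; python3 go.py 372 268.6 12 -8 9
python3 - <<'E'
from h import *
p,d=optics.snapshot("scene");cv2.imwrite("pics/c6.png",cv2.resize(p[110:290,290:500],None,fx=3,fy=3,interpolation=cv2.INTER_CUBIC))
E
```

```text
t 29.4 pos [374.  268.2 100. ] yaw -8.1 TURN [-0.0003 -0.0007 -0.0006] SHIFT [ 0.47 -0.01  3.49] F [ 0.5 -0.5  0.8] open 87.6mm ff 0.0 q [-0.74  0.78  0.15  2.07 -0.5   0.46 -1.87]
```

View pics/c6.png

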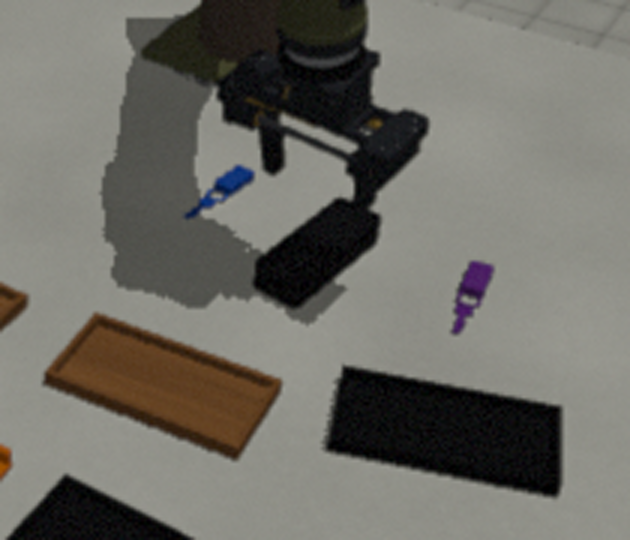

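The fingers straddle the case at crop (320,250), with the right finger at (365,185) still high above it. Descend in two stages.

```bash
python3 -m pendant '[[0.47,0,0.5,0,0,0],[0,0,0.7,0,0,0],[0,0,0.7,0,0,0],[0,0,0,0,0,0],[0,0,0,0,0,0]]' >/dev/null; python3 go.py 372 268.6 12 -8 9; python3 -m pendant '[[0,0,0.4,0,0,0],[0,0,0.4,0,0,0],[0,0,0.4,0,0,0],[0,0,0.3,0,0,0],[0,0,0,0,0,0]]' >/dev/null;python3 -m pendant '[[0,0,0,0,0,0],[0,0,0,0,0,0]]' >/dev/null; python3 go.py 372 268.6 12 -8 9
```

```text
t 29.9 pos [376.5 267.9  50.9] yaw -8.1 TURN [ 0.      0.0002 -0.0004] SHIFT [ 0.06 -0.    1.56] F [ 0.5 -0.6  0.7] open 88.2mm ff 0.0 q [-0.69  0.87  0.09  2.08 -0.53  0.35 -1.83]
t 30.5 pos [370.4 269.8  14.5] yaw -8.0 TURN [-0.0003 -0.0001  0.0002] SHIFT [0.08 0.04 0.09] F [-0.2 -0.4 -0.4] open 88.2mm ff 0.0 q [-0.67  0.94  0.03  2.09 -0.55  0.26 -1.81]
```

Once inside the tray, the gripped fingers (56 + 35 = 91 mm) exceed the 84 mm inner width, so they must stay above the 16 mm walls. I'll grip about 6 mm higher.

```bash
python3 -m pendant '[[0,0,-0.24,0,0,0],[0,0,0,0,0,0],[0,0,0,0,0,0]]' >/dev/null; python3 -m pendant '[[0,0,0,0,0,0],[0,0,0,0,0,0],[0,0,0,0,0,0],[0,0,0,0,0,0],[0,0,0,0,0,0]]' -1 30 >/dev/null; python3 go.py 372 268.6 20 -8 9; python3 -m pendant '[[0,0,0,0,0,0],[0,0,-0.4,0,0,0],[0,0,-0.8,0,0,0],[0,0,-0.8,0,0,0],[0,0,-0.8,0,0,0]]' >/dev/null;python3 -m pendant '[[0,0,0,0,0,0],[0,0,0,0,0,0]]' >/dev/null;  python3 go.py 600 246 90 95 9
```

```text
t 31.1 pos [371.  269.8  20. ] yaw -7.9 TURN [-0.0003  0.0001  0.0003] SHIFT [ 0.05  0.04 -0.01] F [-0.3 -0.7 -0. ] open 57.0mm ff 0.1 q [-0.67  0.93  0.04  2.09 -0.55  0.27 -1.82]
t 31.7 pos [382.5 268.4  90.3] yaw -7.9 TURN [-0.0895 -0.0011 -0.565 ] SHIFT [-1.63  8.59  0.27] F [ 0.  -0.6 -1.3] open 55.6mm ff 30.0 q [-0.72  0.8   0.14  2.05 -0.5   0.45 -1.85]
```

```bash
python3 -m pendant '[[0,0,0,-0.003,0,-0.018],[0,0,0,-0.006,0,-0.0377],[0,0,0,-0.006,0,-0.0377],[0,0,0,-0.006,0,-0.0377],[0,0,0,-0.006,0,-0.0377]]' >/dev/null; python3 -m pendant '[[0,0,0,-0.006,0,-0.0377],[0,0,0,-0.006,0,-0.0377],[0,0,0,-0.006,0,-0.0377],[0,0,0,-0.006,0,-0.0377],[0,0,0,-0.006,0,-0.0377]]' >/dev/null; python3 -m pendant '[[0,0,0,-0.006,0,-0.0377],[0,0,0,-0.006,0,-0.0377],[0,0,0,-0.006,0,-0.0377],[0,0,0,-0.006,0,-0.0377],[0,0,0,-0.006,0,-0.0377]]' >/dev/null; python3 -m pendant '[[0,0,0,-0.0025,0,-0.018],[0,0,0,0,0,0],[0,0,0,0,0,0]]' >/dev/null;  python3 go.py 600 246 90 95 9
```

```text
t 33.2 pos [381.1 267.8  88.6] yaw 94.7 TURN [-0.0009  0.0003 -0.0015] SHIFT [-1.62  8.65  0.2 ] F [ 0.3  0.4 -0.5] open 55.5mm ff 30.0 q [-0.8   0.79  0.    2.08  0.31  0.39 -1.01]
```

```bash
python3 -m pendant '[[-0.1,0.5,0,-0.0009,0.0003,-0.0015],[-0.18,0.95,0,0,0,0],[-0.18,0.95,0,0,0,0],[-0.18,0.95,0,0,0,0],[-0.18,0.95,0,0,0,0]]' >/dev/null; python3 -m pendant '[[-0.18,0.95,0,0,0,0],[-0.18,0.95,0,0,0,0],[-0.18,0.95,0.05,0,0,0],[-0.18,0.95,0.05,0,0,0],[-0.1,0.55,0.1,0,0,0]]' >/dev/null; python3 -m pendant '[[0,0,0,0,0,0],[0,0,0,0,0,0],[0,0,0,0,0,0],[0,0,0,0,0,0]]' >/dev/null;  python3 go.py 600 246 50 95 9
python3 - <<'E'
from h import *
p,d=optics.snapshot("scene");cv2.imwrite("pics/c7.png",cv2.resize(p[150:290,270:430],None,fx=4,fy=4,interpolation=cv2.INTER_CUBIC))
E
```

```text
t 34.4 pos [599.6 246.5  90.8] yaw 95.1 TURN [ 0.0001 -0.0002  0.0008] SHIFT [0.23 0.01 1.62] F [ 1.4  1.4 -1.4] open 55.8mm ff 30.0 q [-0.48  0.93 -0.09  1.55  0.32  0.76 -0.69]
```

View pics/c7.png

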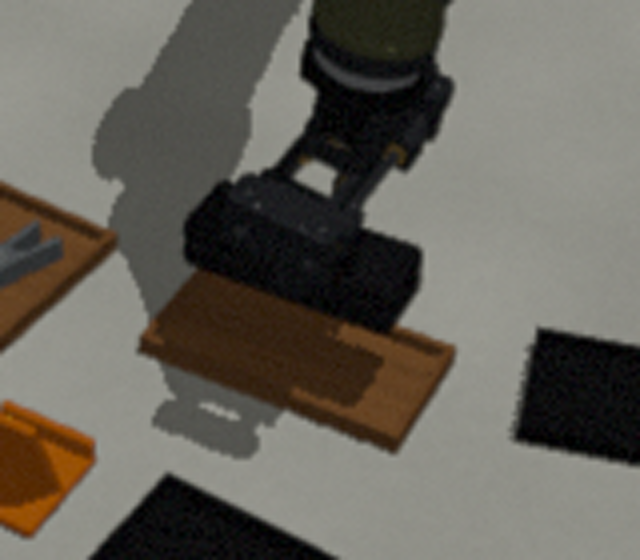

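The case hangs level over the wooden long tray and aligned with it (crop (300,265)). Lower it.

```bash
python3 -m pendant '[[0.38,0,0.5,0,0,0],[0,0,0.7,0,0,0],[0,0,0.6,0,0,0],[0,0,0.4,0,0,0],[0,0,0.2,0,0,0]]' >/dev/null; python3 -m pendant '[[0,0,0,0,0,0],[0,0,0,0,0,0],[0,0,0,0,0,0]]' >/dev/null;  python3 go.py 600 246 25 95 9
```

```text
t 35.1 pos [601.5 246.8  30.9] yaw 95.1 TURN [ 0.001  -0.0004  0.0004] SHIFT [ 0.01 -0.06  0.24] F [ 0.9  0.3 -0.5] open 55.7mm ff 30.0 q [-0.49  1.02 -0.07  1.56  0.34  0.67 -0.72]
```

```bash
python3 -m pendant '[[0,-0.03,0.08,0,0,0],[0,0,0.08,0,0,0],[0,0,0.04,0,0,0],[0,0,0,0,0,0],[0,0,0,0,0,0]]' >/dev/null;  python3 go.py 600 246 25 95 9; python3 -m pendant '[[0,0,0.03,0,0,0],[0,0,0,0,0,0],[0,0,0,0,0,0]]' >/dev/null;  python3 go.py 600 246 25 95 9
```

```text
t 35.5 pos [600.5 245.6  26.2] yaw 95.1 TURN [ 0.0008 -0.0003  0.0004] SHIFT [ 0.02 -0.02  0.04] F [-0.7 -0.   4.7] open 55.9mm ff 30.0 q [-0.49  1.02 -0.07  1.56  0.34  0.66 -0.72]
t 35.8 pos [600.5 245.6  26.1] yaw 95.1 TURN [ 0.0008 -0.0003  0.0004] SHIFT [ 0.02 -0.02  0.04] F [-2.3 -0.2 10.3] open 55.3mm ff 30.0 q [-0.49  1.02 -0.07  1.56  0.34  0.66 -0.72]
```

```bash
python3 -m pendant '[[0,0,0,0,0,0],[0,0,0,0,0,0],[0,0,0,0,0,0],[0,0,0,0,0,0]]' 0.7 >/dev/null; python3 -m pendant '[[0,0,-0.5,0,0,0],[0,0,-1,0,0,0],[0,0,-1,0,0,0],[0,0,-1,0,0,0],[0,0,-1,0,0,0]]' >/dev/null; python3 -m pendant '[[0,-1,-0.5,0,0,0],[0,-1,-0.5,0,0,0],[0,-1,0,0,0,0],[0,-1,0,0,0,0],[0,-1,0,0,0,0]]' >/dev/null; python3 -m pendant '[[-1,0,0,0,0,0],[-1,0,0,0,0,0],[-1,0,0,0,0,0],[-1,0,0,0,0,0],[-1,0,0,0,0,0]]' >/dev/null;python3 -m pendant '[[0,0,0,0,0,0],[0,0,0,0,0,0],[0,0,0,0,0,0]]' >/dev/null; python3 go.py 500 200 100 95 9
python3 - <<'E'
from h import *
T,d=optics.snapshot("top");S,ds=optics.snapshot("scene");cv2.imwrite("pics/t5.png",T);cv2.imwrite("pics/s5.png",S)
cv2.imwrite("pics/c8.png",np.vstack([cv2.resize(T[55:225,200:520],(640,340)),cv2.resize(S[150:290,180:420],(640,373))[:250]]))
def med(n,dp,a,b): w=dp[b-2:b+3,a-2:a+3].ravel();return np.median(w[w>0])
for k,(x,y,z) in {"barfob":(551.5,-214,19),"disc":(558.5,-267.5,19),"lclip":(652,26,25),"sclip":(652,-37,23),"case":(600.5,237,45),"case+55":(595.9,292,45),"case-55":(605,182,45),"dishfloor":(600,-244,5),"sqfloor":(651,-6,5)}.items():
    o=[]
    for n,dp in(("top",d),("scene",ds)):
        a,b=proj(n,np.array([[x,y,z]])/1000)[0].round().astype(int);o.append((pts(n,[[a,b]],[med(n,dp,a,b)])[0]*1000).round(1))
    print(k,*o)
T0=cv2.imread("pics/top0.png")
for nm,f,ro in(("mug",lambda H,S,V:(H>95)&(H<130)&(S>120),(390,50,480,125)),("stand",lambda H,S,V:(S>150)&(V>60)&(H<20),(280,55,326,112))):
    print(nm,*[np.array(np.nonzero(comp(i,ro,f))).mean(1).round(2) for i in(T0,T)])
M=comp(T,(215,130,318,200),lambda H,S,V:V<60);v,u=np.nonzero(M);print("case",rect(plane("top",np.c_[u,v],.045)[:,:2]))
E
```

```text
t 37.6 pos [484.9 133.6 180.1] yaw 95.1 TURN [ 0.0009 -0.0006  0.0005] SHIFT [3.06 0.83 2.76] F [-1.3 -0.2 -0.1] open 74.8mm ff 0.0 q [-0.4   0.64 -0.09  1.97  0.35  0.62 -0.68]
barfob [ 551.2 -213.6   19. ] [ 547.5 -219.3   15.6]
disc [ 559.4 -266.5   19.2] [ 556.  -268.2   17.1]
lclip [652.4  25.9  26.4] [650.9  26.5  24.4]
sclip [652.1 -37.1  23.7] [649.7 -37.1  23.2]
case [505.  155.8 543.4] [598.9 236.7  43.7]
case+55 [498.1 175.4 566.2] [594.2 291.4  43.7]
case-55 [557.4 157.9 285.9] [604.  179.9  43.9]
dishfloor [ 601.2 -244.4    5. ] [ 598.4 -247.     2.9]
sqfloor [650.8  -6.4   6. ] [649.1  -6.1   3.8]
mug [ 85.86 436.84] [ 85.92 436.8 ]
stand [ 85.28 302.99] [ 85.31 303.03]
case (array([587.2, 233.6]), 220.3, 135.7, -88.6)
```

View pics/c8.png

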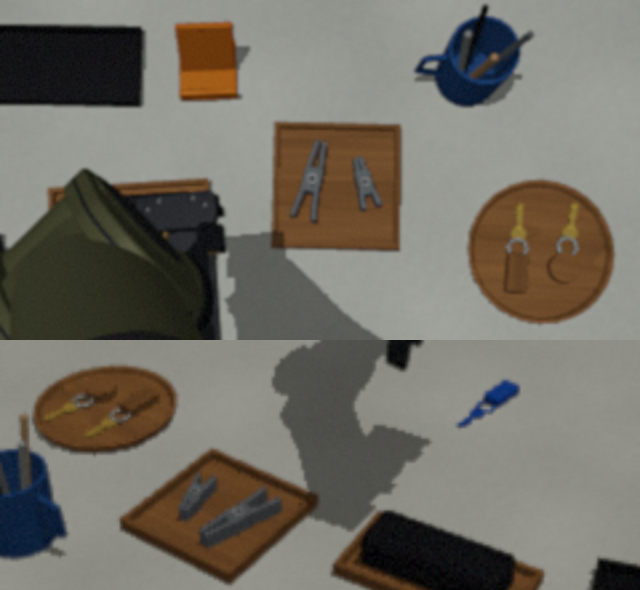

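The final view shows both keys flat in the dish, both clips in the square tray and the case level inside the long tray. The case reads 43.7–43.9 mm along its length against about 45 expected, and the scene camera reads about 1–2 mm low. Mug and stand have not moved.

```bash
python3 -c "
from plant import r
print(r.finish_job())"
```

```text
the job is handed in; nothing more can be done
None
```

The job is handed in at about 38 s: in the last pictures both keys lie flat in the round dish, both clips in the square tray and the glasses case in the long tray, with the mug and phone stand unmoved; no verdict was returned.

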